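# Make up the left-handed and the right-handed drawing kit

### The job

Make up two drawing kits from the stock on the counter. The left-handed kit goes in the long tray: the left-hand square in its squarer bay and the wooden pen in the longer bay. The right-handed kit goes in the short tray: the right-hand square in the larger bay and the block eraser in the smaller bay. Lay each thing flat on the floor of its bay, upper side up, and leave the curved eraser and the flat wooden oval where they are.

Things in the scene. Friction and masses are not known exactly. Their poses are not given: they have to be found in the camera images.
- left_square_grip (a point): The left-hand ruling square: aluminium stock (a plain bar) 80 x 14 mm, 24 mm high, with a flat steel blade (18 mm wide, 4 mm thick, at the bottom) square to one end. From above, stock pointing away and blade at the far end, the blade points left. Point: centre of the stock, 12 mm up; y along the stock to the bladed end, z up; the blade reaches to x = -53 mm, at y = 22 to 40 mm.
- right_square_grip (a point): The right-hand ruling square: aluminium stock (a plain bar) 80 x 14 mm, 24 mm high, with a flat steel blade (18 mm wide, 4 mm thick, at the bottom) square to one end. From above, stock pointing away and blade at the far end, the blade points right. Point: centre of the stock, 12 mm up; y along the stock to the bladed end, z up; the blade reaches to x = +53 mm, at y = 22 to 40 mm.
- pen_center (a point): A slim wooden pen with a metal tip, 128 mm long, 10 mm thick, lying flat among the counter's other, non-wooden pens. Point: its centre, 5 mm over its underside; y runs along the pen.
- eraser_center (a point): A block-shaped eraser in a card sleeve, 42 mm long (its y), 25 mm wide (its x), 14 mm high. Point: its centre, 7 mm over its underside; z up.
- curved_eraser: A small arch-shaped eraser, 38 x 19 mm and 12 mm high; not wanted in the kits. Origin: centre of its underside.
- burnisher: A flat oval of polished wood, 78 x 26 mm and 6 mm thick; not wanted in the kits. Origin: centre of its underside; y along its length.
- long_tray: Fixed plywood kit tray, the longer of two: 268 mm along y, 102 mm along x. Two bays in a row along y, each 90 mm in x, centred on x = 0: the square's bay, 100 mm in y, centre y = -78 mm; the pen bay, 150 mm in y, centre y = +53 mm. Walls and divider 6 mm thick; rim 10 mm, bay floor 4 mm over the counter. Origin: centre of its underside; z up.
- short_tray: Fixed plywood kit tray, the shorter of two: 178 mm along y, 102 mm along x. Two bays in a row along y, each 90 mm in x, centred on x = 0: the square's bay, 100 mm in y, centre y = -33 mm; the eraser bay, 60 mm in y, centre y = +53 mm. Walls and divider 6 mm thick; rim 10 mm, bay floor 4 mm over the counter. Origin: centre of its underside; z up.
Things that resemble listed ones, but are neither listed nor needed, are in the scene too. Leave any blue, pink or turquoise look-alike of the part that bears eraser_center alone.

How it is judged:
By the outcome, as a careful person would: the job done as asked, in the order asked, and still so for the second after the job is handed in, with the robot touching nothing.
It also fails if it takes over 96 s, if anything falls off the work surface, if the arm or the gripper's body presses on something with over 40 N, if the wrist force passes 120 N, or if a joint passes its speed limit or range.

### The arm

A 7-joint arm with a two-finger parallel gripper is mounted at the origin on a cart in front of the work surface, level with it; the furniture and walls round the work are solid. World frame = base frame: x ahead of the robot, y to its left, z up, the work surface at z = 0. Lengths are in m, angles in rad, forces in N, time in s.
With the tool pointing down it reaches from about 0.35 to 0.9 m from the base axis. Payload 8.1 kg.
Tool frame: the origin (TCP) lies on the centre line of the jaws, within the pads' length; the fingertips stand 19 mm ahead of it and the grasp point (between the pads) is the TCP (arm.tip_reach is the distance from the TCP to the fingertips, in m); z points along the fingers, y is the line along which they close (so a half turn about z gives the same grasp; the last joint's range is limited). The gripper opens to 92 mm and grips with 3 to 60 N. Pads are 19 mm wide; open, the fingers measure 130 mm over their backs; the gripper's body (75 mm by 190 mm) begins 47 mm behind the grasp point.
Start: joints at [1.157, 0.434, 0.025, 1.573, -0.012, 1.134, -0.075], TCP at [0.191, -0.595, 0.246] pointing down, gripper open.
Joint ranges: [-2.62, 2.62], [-0.44, 2.09], [-1.27, 1.32], [0.08, 2.57], [-1.32, 4.46], [0.12, 2], [-2.74, 2.74]. Speed limits (rad/s): [2.22, 2.22, 3.01, 3.01, 3.14, 3.14, 3.14].

### API

Orientations are given as a rotation vector (axis times angle).
In Python, from cell import arm gives the robot as it stands.
- The arm moves only by the tool arm_command, never from a script. Its argument "targets" is a list that holds one entry, the list of rows, each a list of 6 numbers: the shift along the tool's x, y, z in m, then the turn, a rotation vector about the tool's x, y, z in rad. A call has 1 to 10 rows; each row shifts and turns the commanded pose from where the row before left it, along the tool's axes as they then stand; what a row does not reach is not made up. A row lasts 1/8 s, in which the tool goes at most 62.5 mm and 10.7 degrees, less where a joint would pass 70% of its speed; a pose out of reach is approached as far as the arm can. A call with a gripper value outside its range is refused whole. "jaw" is the finger opening in m, from 0 to 0.0918, set as the call begins (left out, the last holds). The fingers move at their own pace and stop on an object; "newtons" is the grip in N (left out, the last holds). Time passes only in rows, so rows that do not move let the fingers close. It gives the time, the measured TCP pose, the force, the opening and the grip force at its end, in the units of the state.
- arm.observe(): the state, without advancing time (a new reading comes with each control period).
- arm.get_image(name): name is "scene" or "top" or "wrist"; returns a dict with "pixels" (420x560x3 uint8, red, green, blue), "z_map" (420x560 float32, m along the optical axis (not along the pixel's ray), 0 where there is no reading), "fx", "fy", "cx", "cy" (pixels), "xyz" and "rotation" of the camera in the world; the wrist camera has in their place "T_tool_cam" (4x4, takes a point from camera to tool coordinates, whose origin is the TCP and whose axes are the flange's). Camera axes: x right, y down, z forward; pixel columns grow to the right and rows downward; lengths in m; the calibration is good to about 2 mm. A picture is of the moment at which its call begins: read the wrist's pose just before it.
- arm.sign_off(): hands the job in; it is judged then, once.
The state is a dict: "clock": time; "joints": joint angles; "dq": joint speeds; "joint_efforts": joint torques, N m; "position": TCP position; "ee_rot": TCP orientation; "force": force on the tool from outside, world axes, zero at the start; "ft_torque": the same for the moment, N m; "width": opening from 0.0 (shut) to 1.0 (fully open); "gripper_force": force on a finger pad.
Only numpy, scipy, OpenCV 4.12 (cv2) and the standard library are available. Lean on these libraries where they do the work, as an engineer would, in place of code of your own. Each camera call takes 0.05 s, during which the arm holds its last target. There are 200 camera calls.

## Working session

There is one attempt and no reset: what is moved stays moved. The work goes in short steps, Python scripts to look and compute and a tool call to move; the robot and the scene stay as the last step left them, time stands still between calls to the robot, and variables do not carry over. Pictures are saved under pics/ and viewed, at most 14 in all, crops included, and the job is handed in when it is done.

Besides the shell and the picture viewer there is one more tool, called by a JSON object that holds its "fn" and its "kwargs". arm_command: Moves the arm, as the interface text tells. Its arguments: {"type":"object","properties":{"targets":{"type":"array","items":{"type":"array","items":{"type":"array","items":{"type":"number"}}}},"jaw":{"type":"number"},"newtons":{"type":"number"}},"required":["targets"]}

```bash
mkdir -p pics; ls; python3 - <<'E'
from cell import arm
import cv2,numpy as np
s=arm.observe();print(s['position'],s['ee_rot'],s['width'],s['clock'],arm.tip_reach)
for n in ('top','scene'):
    d=arm.get_image(n);np.savez(f'{n}0.npz',**d)
    cv2.imwrite(f'pics/{n}0.png',cv2.resize(d['pixels'][:,:,::-1],(800,600),interpolation=cv2.INTER_CUBIC))
    print(n,d['fx'],d['cx'],d['cy'],d['xyz'],d['rotation'])
E
```

```text
pics
[ 0.19095434 -0.594626    0.24496155] [-3.10228944e+00 -4.85871104e-01  5.58549849e-04] 0.9989667077269377 0.0 0.019
top 449.718629664223 279.84301566842976 212.4274002312217 [ 0.30686546 -0.09420397  1.03129068] [-2.08096676  2.13966572 -0.18970376]
scene 397.1500373944123 284.1792428630366 208.1122356833562 [0.03227979 0.65246784 0.40450913] [-0.68469666  2.2978326  -1.52985717]
```

View pics/top0.png

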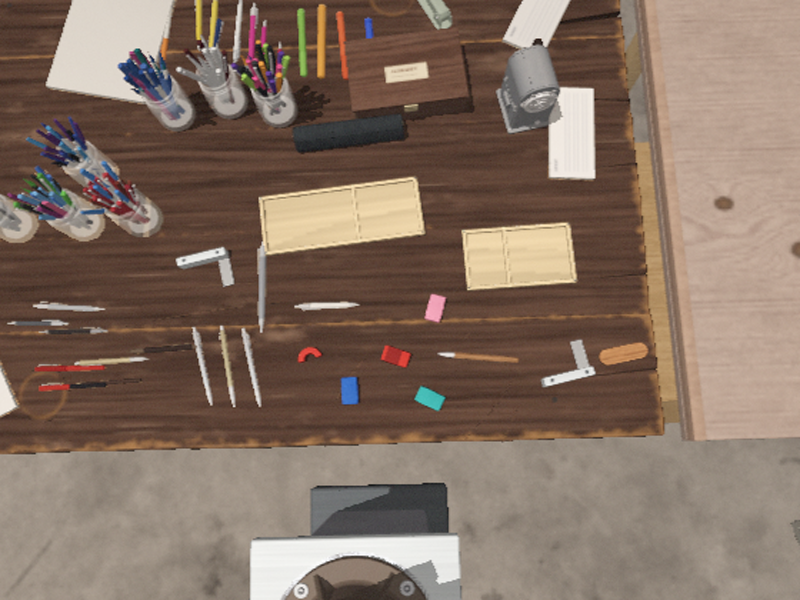

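View pics/scene0.png

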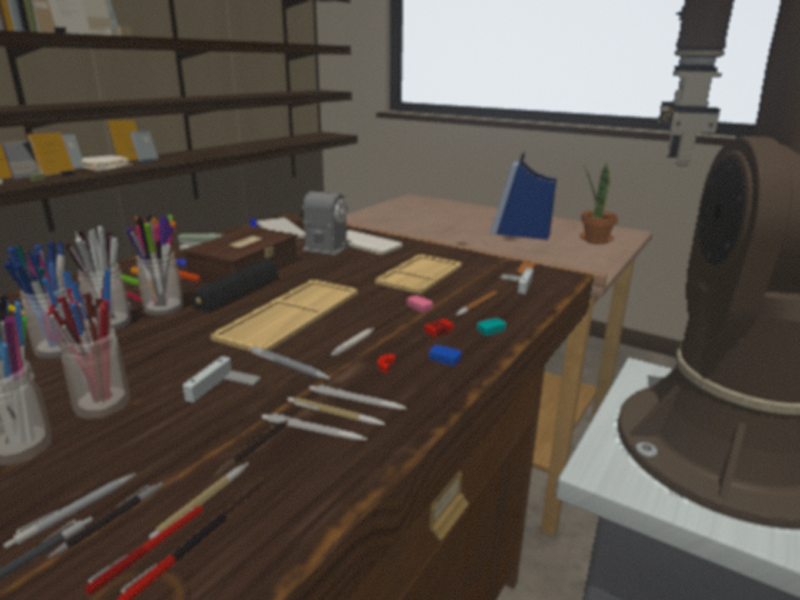

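Top view (800x600 px): the long tray is at (342,215), with its square's bay on the right. The short tray is at (520,256), with its square's bay on the right.
- **Squares:** (205,258) has its blade to the right when looking toward the bladed end, so it is the right-hand one. (568,376) is the left-hand one.
- **Pen:** (478,357) looks wooden with a metal tip. The look-alikes are the beige pens at (227,365) and (110,360), the white pens at (202,365), (251,367) and (327,305), and the oval at (623,353).
- **Eraser:** the red block at (395,355) looks sleeved. The look-alikes are blue (349,390), pink (435,307), turquoise (430,398) and the red arch (309,354).

I'll measure these and check the choice in a close crop.

```bash
cat > h.py <<'E'
import numpy as np,cv2
from scipy.spatial.transform import Rotation as R
def load(n): return dict(np.load(n))
def ray(d,uv,z,T=None):
    uv=np.atleast_2d(uv).astype(float)
    r=np.c_[(uv[:,0]-d['cx'])/d['fx'],(uv[:,1]-d['cy'])/d['fy'],np.ones(len(uv))]
    if T is None: M=R.from_rotvec(d['rotation']).as_matrix();o=d['xyz']
    else: M=T[:3,:3];o=T[:3,3]
    r=r@M.T
    return o+r*((z-o[2])/r[:,2])[:,None]
def blob(d,mask,roi,z,T=None):
    x0,y0,x1,y1=roi
    m=np.zeros(mask.shape,np.uint8);m[y0:y1,x0:x1]=mask[y0:y1,x0:x1]*255
    cs,_=cv2.findContours(m,cv2.RETR_EXTERNAL,cv2.CHAIN_APPROX_NONE)
    c=max(cs,key=cv2.contourArea)
    p=ray(d,c[:,0],z,T)[:,:2]
    (cx,cy),(w,h),a=cv2.minAreaRect((p*1000).astype(np.float32))
    if w<h: a+=90;w,h=h,w
    return c,np.array([cx,cy])/1000,w,h,(a+90)%180-90   # a = long axis direction from world x, deg
E
python3 - <<'E'
from h import *
d=load('top0.npz');im=d['pixels'];hsv=cv2.cvtColor(im,cv2.COLOR_RGB2HSV).astype(int);H,S,V=[hsv[...,i] for i in range(3)]
S8=lambda *a:[int(v*.7) for v in a]
yel=(V>170)&(S>50)&(S<150)&(H>10)&(H<32)
grey=(V>105)&(S<60)
org=(((H<22)&(V>110)&(S>60))|grey)
red=((H<8)|(H>172))&(V>90)&(S>120)
for n,m,roi,z in [('long',yel,S8(250,170,435,262),.01),('short',yel,S8(450,215,590,298),.01),('Rsq',grey,S8(170,240,240,292),.015),('Lsq',grey,S8(530,335,597,392),.015),('pen',org,S8(430,345,525,368),.005),('eraser',red,S8(375,340,418,372),.014),('arch',red,S8(290,340,328,368),.012)]:
    c,p,w,h,a=blob(d,m,roi,z);print(n,p.round(4),round(w,1),round(h,1),round(a,1), 'zmap',)
def crop(x0,y0,x1,y1,w,h):return cv2.resize(im[int(y0*.7):int(y1*.7),int(x0*.7):int(x1*.7),::-1],(w,h),interpolation=cv2.INTER_CUBIC)
cv2.imwrite('pics/c1.png',np.vstack([crop(370,320,650,400,800,229),crop(170,235,450,363,800,366)]))
E
```

```text
long [0.6645 0.0156] 268.8 101.9 -83.9 zmap
short [ 0.5853 -0.2757] 179.1 101.8 -87.5 zmap
Rsq [0.5746 0.2398] 87.1 67.7 -77.7 zmap
Lsq [ 0.4068 -0.3341] 87.2 59.8 -76.5 zmap
pen [ 0.4214 -0.2016] 130.1 11.3 83.6 zmap
eraser [ 0.4251 -0.0696] 45.3 26.7 70.0 zmap
arch [0.4335 0.0707] 38.7 22.4 -71.4 zmap
```

View pics/c1.png

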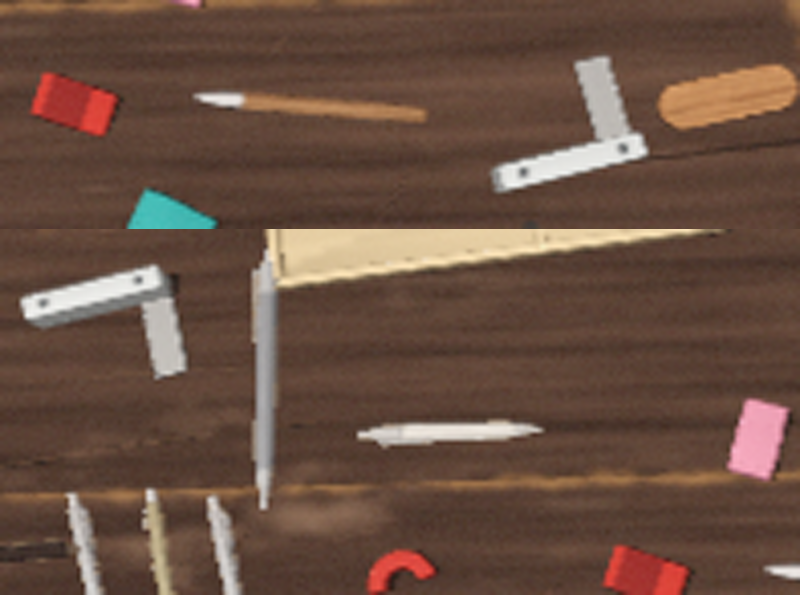

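The crop shows a wooden pen with a white metal tip (tip toward +y), the red eraser with a darker sleeve, and the left-hand square with its blade left of its heading. All measured sizes match those given. I'll hover over the left square first.

```bash
cat >> h.py <<'E'
def plan(x,y,z,yaw,show=True):
    """turn about tool z first, then shift in turned tool axes (tool pointing down); yaw = world direction of tool x (mod 180)"""
    from cell import arm
    s=arm.observe();M=R.from_rotvec(s['ee_rot']).as_matrix()
    y0=np.degrees(np.arctan2(M[1,0],M[0,0]));dy=(yaw-y0+90)%180-90
    M2=M@R.from_rotvec([0,0,-np.radians(dy)]).as_matrix()
    sh=M2.T@(np.array([x,y,z])-s['position'])
    print('t',round(s['clock'],2),'pos',s['position'].round(4),'yaw',round(y0,2),'q7',s['joints'][6].round(2),'tilt',np.degrees(np.arccos(-M[2,2])).round(2),'w',round(s['width']*.0918,4),'F',s['gripper_force'],'| TURN',round(-np.radians(dy),4),'SHIFT',sh.round(4))
E
python3 - <<'E'
from h import *
from cell import arm
plan(.40,-.33,.245,103.5)
print(arm.get_image('wrist')['T_tool_cam'].round(3))
E
```

```text
t 0.1 pos [ 0.1909 -0.5947  0.245 ] yaw 17.8 q7 -0.08 tilt 0.08 w 0.0917 F 0.0 | TURN -1.4957 SHIFT [0.2085 0.2651 0.0003]
[[-0.    -0.952 -0.306  0.083]
 [ 1.    -0.    -0.     0.   ]
 [ 0.    -0.306  0.952 -0.139]
 [ 0.     0.     0.     1.   ]]
```

{"fn": "arm_command", "kwargs": {"targets": [[[0,0,0,0,0,-0.166],[0,0,0,0,0,-0.166],[0,0,0,0,0,-0.166],[0,0,0,0,0,-0.166],[0,0,0,0,0,-0.166],[0,0,0,0,0,-0.166],[0,0,0,0,0,-0.166],[0,0,0,0,0,-0.166],[0,0,0,0,0,-0.166]]]}}

```text
clock: 1.27
position: [0.191, -0.5949, 0.2454]
ee_rot: [-1.94, -2.47, -0.0]
force: [0.1, 0.6, 0.0]
width: 0.999
gripper_force: 0.0
```

{"fn": "arm_command", "kwargs": {"targets": [[[0.015,0.02,0,0,0,0],[0.0325,0.041,0,0,0,0],[0.0325,0.041,0,0,0,0],[0.0325,0.041,0,0,0,0],[0.0325,0.041,0,0,0,0],[0.0325,0.041,0,0,0,0],[0.025,0.035,0,0,0,0],[0,0,0,0,0,0],[0,0,0,0,0,0]]], "jaw": 0.04}}

```text
clock: 2.4
position: [0.3969, -0.3375, 0.2456]
ee_rot: [-1.948, -2.465, 0.001]
force: [-0.2, -0.1, -0.3]
width: 0.437
gripper_force: 0.0
```

```bash
cat >> h.py <<'E'
def wrist(name,save=True):
    from cell import arm
    s=arm.observe();d=arm.get_image('wrist')
    T=np.eye(4);T[:3,:3]=R.from_rotvec(s['ee_rot']).as_matrix();T[:3,3]=s['position'];T=T@d['T_tool_cam']
    d['T']=T;np.savez(name+'.npz',**d)
    if save: cv2.imwrite(f'pics/{name}.png',d['pixels'][:,:,::-1])
    return d,T
E
python3 - <<'E'
from h import *
plan(.40,-.33,.245,103.5)
d,T=wrist('w1');print(T[:3,3])
hsv=cv2.cvtColor(d['pixels'],cv2.COLOR_RGB2HSV).astype(int)
z=T[2,3]+0*d['z_map']
v,u=np.mgrid[0:420,0:560];P=np.stack([(u-d['cx'])/d['fx']*d['z_map'],(v-d['cy'])/d['fy']*d['z_map'],d['z_map']],-1)@T[:3,:3].T+T[:3,3]
m=(P[...,2]>.019)&(P[...,2]<.03)&(abs(P[...,0]-.4)<.12)&(abs(P[...,1]+.33)<.12)
c,p,w,h,a=blob(d,m,(0,0,560,420),.024,T);print('stock',p,w,h,a)
g=(hsv[...,2]>105)&(hsv[...,1]<60)
c,p,w,h,a=blob(d,g,(0,0,560,420),.012,T);print('all',p,w,h,a)
E
```

```text
t 2.4 pos [ 0.3969 -0.3375  0.2456] yaw 103.37 q7 0.69 tilt 0.03 w 0.0401 F 0.0 | TURN -0.0023 SHIFT [0.0065 0.0048 0.0006]
[ 0.3773918  -0.25687179  0.38455985]
stock [ 0.38420746 -0.33973593] 79.49484252929688 13.651697158813477 -77.55474185943604
all [ 0.20504227 -0.39194061] 359.9180908203125 199.2664794921875 89.8316650390625
```

View pics/w1.png

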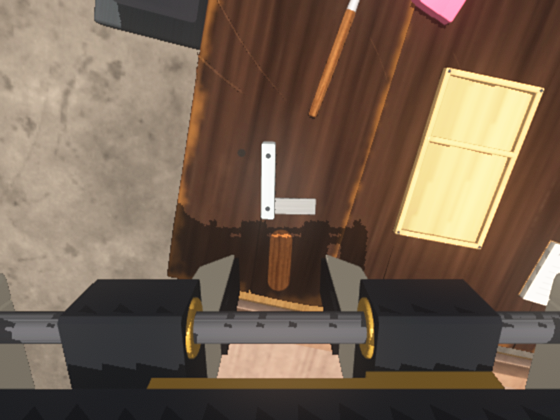

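The picture shows the left square with its stock at (268,180), its blade to the right at (295,206), and the oval just below it at (280,262). The measured stock is 79.5 x 13.7 mm at (0.384,-0.340), which agrees with the top view. I'll grasp it high on the stock so the fingers stay above the tray rim when placing.

```bash
python3 - <<'E'
from h import *
plan(.3833,-.3358,.028,102.45)
E
```

```text
t 2.45 pos [ 0.3965 -0.3382  0.2456] yaw 103.3 q7 0.69 tilt 0.04 w 0.0395 F 0.0 | TURN 0.0149 SHIFT [ 0.0052 -0.0122  0.2176]
```

{"fn": "arm_command", "kwargs": {"targets": [[[0.005,-0.012,0,0,0,0.015],[0,0,0.04,0,0,0],[0,0,0.045,0,0,0],[0,0,0.045,0,0,0],[0,0,0.03,0,0,0],[0,0,0,0,0,0],[0,0,0,0,0,0]]]}}

```text
clock: 3.32
position: [0.3841, -0.3365, 0.0868]
ee_rot: [1.967, 2.449, -0.0]
force: [0.3, -0.2, 0.6]
width: 0.439
gripper_force: 0.0
```

```bash
python3 - <<'E'
from h import *
plan(.3833,-.3358,.028,102.45)
E
```

```text
t 3.33 pos [ 0.3841 -0.3365  0.0868] yaw 102.46 q7 0.57 tilt 0.06 w 0.0403 F 0.0 | TURN 0.0002 SHIFT [ 0.0009 -0.0007  0.0588]
```

{"fn": "arm_command", "kwargs": {"targets": [[[0.001,-0.001,0.02,0,0,0],[0,0,0.025,0,0,0],[0,0,0.014,0,0,0],[0,0,0,0,0,0],[0,0,0,0,0,0]]]}}

```text
clock: 3.95
position: [0.3836, -0.3354, 0.0277]
ee_rot: [1.965, 2.45, -0.0]
force: [0.3, -0.4, 0.4]
width: 0.437
gripper_force: 0.0
```

{"fn": "arm_command", "kwargs": {"targets": [[[0,0,0,0,0,0],[0,0,0,0,0,0],[0,0,0,0,0,0],[0,0,0,0,0,0],[0,0,0,0,0,0]]], "jaw": 0.0, "newtons": 30}}

```text
clock: 4.58
position: [0.3832, -0.3351, 0.0269]
ee_rot: [1.965, 2.451, -0.0]
force: [-1.2, -0.4, 4.8]
width: 0.149
gripper_force: 30.0
```

{"fn": "arm_command", "kwargs": {"targets": [[[0,0,-0.02,0,0,0],[0,0,-0.04,0,0,0],[0,0,-0.04,0,0,0],[0,0,0,0,0,0],[0,0,0,0,0,0]]]}}

```text
clock: 5.2
position: [0.3825, -0.3348, 0.1261]
ee_rot: [-1.965, -2.45, 0.0]
force: [-0.1, -0.8, -0.8]
width: 0.146
gripper_force: 30.0
```

```bash
python3 - <<'E'
from h import *
# bay of long tray
a=np.radians(96.1);yt=np.array([np.cos(a),np.sin(a)]);xt=np.array([np.sin(a),-np.cos(a)])
o=np.array([.6645,.0156]);bay=o-.078*yt;pen=o+.053*yt
# stock centre: heading -yt, blade toward +xt (left of heading)
st=bay-.022*xt; grip=st+.004*yt
print('bay',bay,'penbay',pen,'grip',grip)
plan(*grip,.13,96.1)
d,T=wrist('w2')
E
```

```text
bay [ 0.6727886  -0.06195836] penbay [0.658868   0.06829991] grip [ 0.65048811 -0.06031882]
t 5.2 pos [ 0.3825 -0.3348  0.1261] yaw 102.53 q7 0.6 tilt 0.05 w 0.0134 F 29.99962717294693 | TURN 0.1123 SHIFT [ 0.2445  0.2956 -0.004 ]
```

View pics/w2.png

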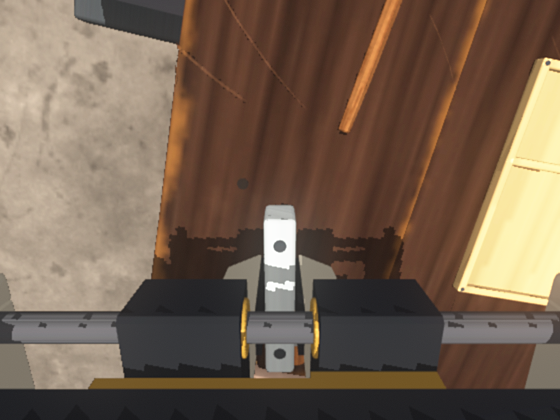

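The stock is held straight between the jaws at (280,290). I'll carry it to the long tray's square bay.

{"fn": "arm_command", "kwargs": {"targets": [[[0,0,0,0,0,0.112],[0.015,0.0185,0,0,0,0],[0.031,0.037,0,0,0,0],[0.035,0.042,0,0,0,0],[0.035,0.042,0,0,0,0],[0.035,0.042,0,0,0,0],[0.035,0.042,0,0,0,0],[0.035,0.042,0,0,0,0],[0.023,0.03,0,0,0,0],[0,0,0,0,0,0]]]}}

```text
clock: 6.5
position: [0.6517, -0.0566, 0.1247]
ee_rot: [-2.092, -2.34, -0.001]
force: [0.1, -0.7, -0.3]
width: 0.145
gripper_force: 30.0
```

{"fn": "arm_command", "kwargs": {"targets": [[[0,0,0.02,0,0,0],[0,0,0.02,0,0,0],[0,0,0,0,0,0]]]}}

```text
clock: 6.88
position: [0.6484, -0.0622, 0.0836]
ee_rot: [-2.099, -2.333, 0.006]
force: [-0.2, -0.7, -0.9]
width: 0.154
gripper_force: 30.0
```

```bash
python3 - <<'E'
from h import *
plan(.6505,-.0603,.032,96.1)
d,T=wrist('w3')
hsv=cv2.cvtColor(d['pixels'],cv2.COLOR_RGB2HSV).astype(int);H,S,V=[hsv[...,i] for i in range(3)]
E
```

```text
t 6.88 pos [ 0.6484 -0.0622  0.0836] yaw 96.05 q7 -0.12 tilt 0.31 w 0.0141 F 29.999668300151825 | TURN -0.0009 SHIFT [0.0017 0.0026 0.0516]
```

View pics/w3.png

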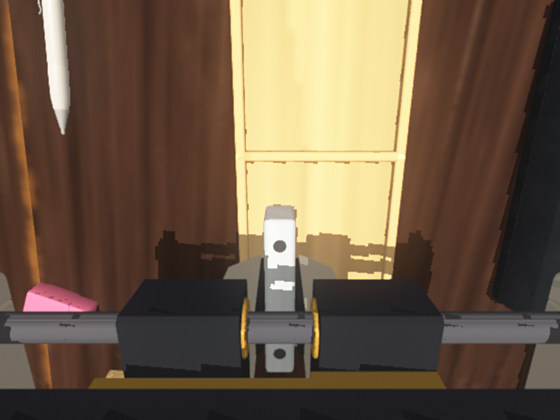

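The stock is over the square's bay, with the divider at row 156 and the side walls at x=243 and x=395. I'll lower it.

{"fn": "arm_command", "kwargs": {"targets": [[[0.0015,0.0025,0.015,0,0,0],[0,0,0.02,0,0,0],[0,0,0.012,0,0,0],[0,0,0.004,0,0,0],[0,0,0,0,0,0],[0,0,0,0,0,0]]]}}

```text
clock: 7.68
position: [0.6536, -0.059, 0.0363]
ee_rot: [2.099, 2.336, 0.001]
force: [0.1, 1.0, -0.0]
width: 0.147
gripper_force: 30.0
```

```bash
python3 - <<'E'
from h import *
plan(.6505,-.0603,.031,96.1)
E
```

```text
t 7.67 pos [ 0.6536 -0.059   0.0363] yaw 96.12 q7 -0.15 tilt 0.05 w 0.0135 F 29.99972552061081 | TURN 0.0004 SHIFT [-0.0009 -0.0032  0.0053]
```

{"fn": "arm_command", "kwargs": {"targets": [[[0,-0.002,0.003,0,0,0],[0,0,0.0015,0,0,0],[0,0,0,0,0,0],[0,0,0,0,0,0]]]}}

```text
clock: 8.18
position: [0.6512, -0.0593, 0.0313]
ee_rot: [2.099, 2.337, 0.0]
force: [0.2, 0.2, -0.6]
width: 0.151
gripper_force: 30.0
```

{"fn": "arm_command", "kwargs": {"targets": [[[0,0,0,0,0,0],[0,0,0,0,0,0],[0,0,0,0,0,0]]], "jaw": 0.03}}

```text
clock: 8.55
position: [0.6513, -0.0593, 0.0313]
ee_rot: [2.099, 2.337, 0.0]
force: [0.5, -0.0, 0.6]
width: 0.323
gripper_force: 0.0
```

{"fn": "arm_command", "kwargs": {"targets": [[[0,0,-0.02,0,0,0],[0,0,-0.05,0,0,0],[0,0,-0.05,0,0,0],[0,0,0,0,0,0]]]}}

```text
clock: 9.05
position: [0.6542, -0.0589, 0.1575]
ee_rot: [2.095, 2.332, 0.01]
force: [0.5, 0.8, -1.1]
width: 0.329
gripper_force: 0.0
```

```bash
cat >> h.py <<'E'
def top(name):
    from cell import arm
    d=arm.get_image('top');np.savez(name+'.npz',**d);im=d['pixels']
    cv2.imwrite(f'pics/{name}.png',cv2.resize(im[115:290,120:470,::-1],(800,400),interpolation=cv2.INTER_CUBIC));return d
E
python3 - <<'E'
from h import *
# pen: 4.3mm resolution check vs top; com near centre
plan(.4214,-.2016,.2,83.6)
E
```

```text
t 9.05 pos [ 0.6542 -0.0589  0.1575] yaw 96.12 q7 -0.1 tilt 0.54 w 0.0302 F 0.0 | TURN 0.2186 SHIFT [-0.1678 -0.215  -0.0446]
```

{"fn": "arm_command", "kwargs": {"targets": [[[0,0,-0.02,0,0,0.11],[0,0,-0.024,0,0,0.109],[-0.02,-0.025,0,0,0,0],[-0.037,-0.048,0,0,0,0],[-0.037,-0.048,0,0,0,0],[-0.037,-0.047,0,0,0,0],[-0.037,-0.047,0,0,0,0],[0,0,0,0,0,0],[0,0,0,0,0,0],[0,0,0,0,0,0]]]}}

```text
clock: 10.3
position: [0.4199, -0.2013, 0.1954]
ee_rot: [2.34, 2.096, 0.001]
force: [-0.6, -0.4, -0.5]
width: 0.325
gripper_force: 0.0
```

```bash
python3 - <<'E'
from h import *
from cell import arm
d,T=wrist('w4',False)
hsv=cv2.cvtColor(d['pixels'],cv2.COLOR_RGB2HSV).astype(int);H,S,V=[hsv[...,i] for i in range(3)]
m=((H<18)&(V>115)&(S>90))|((V>110)&(S<60)); m=m.astype(np.uint8)
cs,_=cv2.findContours(m,cv2.RETR_LIST,cv2.CHAIN_APPROX_NONE)
for c in cs:
    if cv2.contourArea(c)<100: continue
    p=ray(d,c[:,0],.005,T)[:,:2];(x,y),(w,h),a=cv2.minAreaRect((p*1000).astype(np.float32))
    if max(w,h)>90 and max(w,h)<160 and min(w,h)<25:
        print(x,y,w,h,a+90*(w<h),c[:,0].min(0),c[:,0].max(0))
plan(.4214,-.2016,.1,83.6)
t=top('t1'); cv2.imwrite('pics/c2.png',np.vstack([cv2.resize(cv2.imread('pics/t1.png'),(560,280)),cv2.resize(d['pixels'][:,:,::-1],(373,280)) if 0 else d['pixels'][:300,:,::-1]]))
E
```

```text
402.8087158203125 -361.42120361328125 20.597103118896484 144.64674377441406 173.64556121826172 [214 325] [346 341]
630.9566650390625 -310.23541259765625 7.358402252197266 99.75334167480469 94.36623811721802 [492 225] [499 311]
422.3653869628906 -184.33151245117188 93.11644744873047 9.767485618591309 83.45938873291016 [275 121] [285 219]
299.9844970703125 -76.69284057617188 15.386737823486328 100.28140258789062 90.86902821063995 [101   0] [140 125]
t 10.35 pos [ 0.4199 -0.2012  0.1953] yaw 83.7 q7 0.1 tilt 0.04 w 0.0301 F 0.0 | TURN 0.0018 SHIFT [-0.0002  0.0015  0.0953]
```

View pics/c2.png

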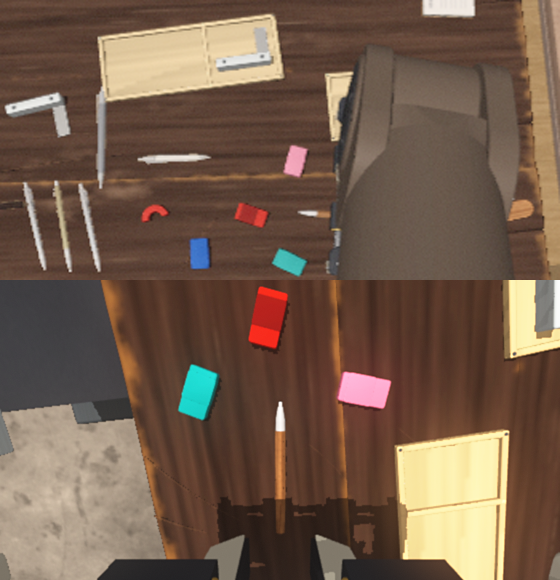

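The left square lies in its bay: stock at (243,61) in the upper part, blade away from it. In the lower part the pen lies along the tool's x axis at (280,400-530), and the wrist-camera measurement agrees with the top camera to about 1 mm. I'll grasp the pen.

{"fn": "arm_command", "kwargs": {"targets": [[[0,0.001,0.03,0,0,0],[0,0,0.05,0,0,0],[0,0,0.045,0,0,0],[0,0,0.025,0,0,0],[0,0,0,0,0,0],[0,0,0,0,0,0],[0,0,0,0,0,0]]]}}

```text
clock: 11.28
position: [0.4207, -0.2025, 0.0464]
ee_rot: [2.341, 2.092, 0.001]
force: [-0.3, -0.6, -0.5]
width: 0.326
gripper_force: 0.0
```

```bash
python3 - <<'E'
from h import *
plan(.421,-.2016,.0205,83.6)
E
```

```text
t 11.28 pos [ 0.4207 -0.2025  0.0464] yaw 83.59 q7 -0.03 tilt 0.13 w 0.0299 F 0.0 | TURN -0.0002 SHIFT [0.001  0.0001 0.0259]
```

{"fn": "arm_command", "kwargs": {"targets": [[[0.001,0,0.015,0,0,0],[0,0,0.0105,0,0,0],[0,0,0,0,0,0],[0,0,0,0,0,0],[0,0,0,0,0,0]]]}}

```text
clock: 11.9
position: [0.4198, -0.2013, 0.0194]
ee_rot: [-2.342, -2.093, 0.0]
force: [0.2, 0.2, 1.8]
width: 0.326
gripper_force: 0.9
```

{"fn": "arm_command", "kwargs": {"targets": [[[0,0,0,0,0,0],[0,0,0,0,0,0],[0,0,0,0,0,0],[0,0,0,0,0,0]]], "jaw": 0.0, "newtons": 20}}

```text
clock: 12.4
position: [0.4198, -0.2013, 0.0197]
ee_rot: [-2.342, -2.093, 0.0]
force: [0.3, 0.1, -0.3]
width: 0.097
gripper_force: 20.0
```

{"fn": "arm_command", "kwargs": {"targets": [[[0,0,-0.02,0,0,0],[0,0,-0.04,0,0,0],[0,0,-0.04,0,0,0],[0,0,0,0,0,0],[0,0,0,0,0,0]]]}}

```text
clock: 13.02
position: [0.4195, -0.2014, 0.1194]
ee_rot: [2.343, 2.093, -0.0]
force: [-1.2, 0.9, -0.6]
width: 0.095
gripper_force: 20.0
```

```bash
python3 - <<'E'
from h import *
plan(.6589,.0683,.12,96.1)
E
```

```text
t 13.03 pos [ 0.4195 -0.2014  0.1194] yaw 83.57 q7 0.03 tilt 0.02 w 0.0088 F 19.999821837991476 | TURN -0.2188 SHIFT [ 0.2427  0.2667 -0.0007]
```

{"fn": "arm_command", "kwargs": {"targets": [[[0,0,0,0,0,-0.11],[0,0,0,0,0,-0.109],[0.015,0.018,0,0,0,0],[0.034,0.038,0,0,0,0],[0.036,0.039,0,0,0,0],[0.036,0.039,0,0,0,0],[0.036,0.039,0,0,0,0],[0.036,0.039,0,0,0,0],[0.034,0.037,0,0,0,0],[0.016,0.018,0,0,0,0]]]}}

```text
clock: 14.28
position: [0.6597, 0.0722, 0.1176]
ee_rot: [-2.094, -2.338, 0.001]
force: [-0.2, 0.3, -0.0]
width: 0.096
gripper_force: 20.0
```

{"fn": "arm_command", "kwargs": {"targets": [[[0,0,0.02,0,0,0],[0,0,0.02,0,0,0],[0,0,0,0,0,0],[0,0,0,0,0,0]]]}}

```text
clock: 14.78
position: [0.6591, 0.0678, 0.0796]
ee_rot: [-2.101, -2.336, 0.001]
force: [-0.5, -0.5, 0.8]
width: 0.099
gripper_force: 20.0
```

```bash
python3 - <<'E'
from h import *
plan(.6589,.0683,.0245,96.1)
wrist('w5')
E
```

```text
t 14.78 pos [0.6591 0.0678 0.0796] yaw 96.06 q7 -0.32 tilt 0.04 w 0.0091 F 19.999965811148286 | TURN -0.0006 SHIFT [ 0.0005 -0.0001  0.0551]
```

View pics/w5.png

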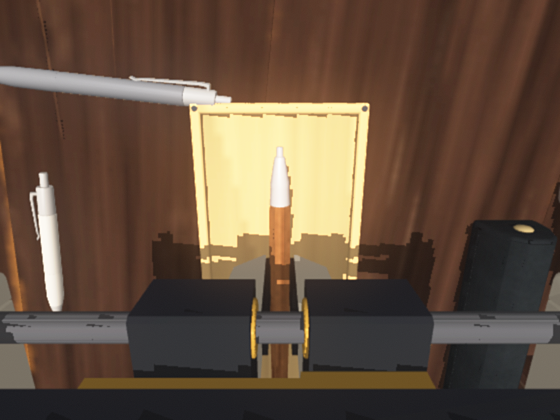

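The pen is straight and centred over its bay, with the tip at (280,148) and the end wall at row 108. Lowering it.

{"fn": "arm_command", "kwargs": {"targets": [[[0,0,0.02,0,0,0],[0,0,0.02,0,0,0],[0,0,0.01,0,0,0],[0,0,0.004,0,0,0],[0,0,0,0,0,0],[0,0,0,0,0,0],[0,0,0,0,0,0]]]}}

```text
clock: 15.7
position: [0.6597, 0.0689, 0.0263]
ee_rot: [2.099, 2.336, 0.001]
force: [-2.0, -0.9, 0.4]
width: 0.1
gripper_force: 20.0
```

```bash
python3 - <<'E'
from h import *
plan(.6589,.0683,.024,96.1)
E
```

```text
t 15.7 pos [0.6597 0.0689 0.0263] yaw 96.12 q7 -0.34 tilt 0.05 w 0.0092 F 19.999876306392252 | TURN 0.0004 SHIFT [-0.0005 -0.0009  0.0023]
```

{"fn": "arm_command", "kwargs": {"targets": [[[0,-0.001,0.002,0,0,0],[0,0,0,0,0,0],[0,0,0,0,0,0]]]}}

```text
clock: 16.08
position: [0.6584, 0.0687, 0.0237]
ee_rot: [2.1, 2.337, -0.0]
force: [0.5, 0.5, 0.2]
width: 0.095
gripper_force: 20.0
```

{"fn": "arm_command", "kwargs": {"targets": [[[0,0,0,0,0,0],[0,0,0,0,0,0],[0,0,0,0,0,0]]], "jaw": 0.03}}

```text
clock: 16.45
position: [0.6584, 0.0687, 0.0237]
ee_rot: [2.099, 2.337, 0.0]
force: [-0.1, -0.1, 1.0]
width: 0.32
gripper_force: 0.0
```

{"fn": "arm_command", "kwargs": {"targets": [[[0,0,-0.02,0,0,0],[0,0,-0.05,0,0,0],[0,0,-0.05,0,0,0],[0,0,-0.05,0,0,0],[0,0,-0.05,0,0,0],[0,0,0,0,0,0],[0,0,0,0,0,0]]]}}

```text
clock: 17.32
position: [0.6582, 0.0687, 0.2445]
ee_rot: [2.099, 2.337, 0.001]
force: [-0.4, 0.1, -0.5]
width: 0.326
gripper_force: 0.0
```

```bash
python3 - <<'E'
from h import *
d=load('top0.npz');z=d['z_map']
v,u=np.mgrid[0:420,0:560];M=R.from_rotvec(d['rotation']).as_matrix()
P=np.stack([(u-d['cx'])/d['fx']*z,(v-d['cy'])/d['fy']*z,z],-1)@M.T+d['xyz']
q=P[(z>0)&(P[...,2]>.03)&(P[...,0]>.45)&(P[...,0]<.8)&(P[...,1]>.2)&(P[...,1]<.5)]
for x in np.arange(.46,.8,.03):
    print(round(x,2),[ (round(float(q[s][:,2].max()),2) if (s:=(abs(q[:,0]-x)<.015)&(abs(q[:,1]-y)<.015)).any() else 0) for y in np.arange(.2,.48,.03)])
plan(.59,.235,.245,102)
E
```

```text
0.46 [0, 0, 0, 0, 0, 0, 0, 0, 0, 0]
0.49 [0, 0, 0, 0, 0, 0, 0, 0, 0, 0]
0.52 [0, 0, 0, 0, 0, 0, 0, 0, 0, 0]
0.55 [0, 0, 0, 0, 0, 0, 0, 0, 0, 0]
0.58 [0, 0, 0, 0, 0, 0, 0, 0, 0, 0]
0.61 [0, 0, 0, 0, 0, 0, 0, 0, 0, 0]
0.64 [0, 0, 0, 0, 0.18, 0.15, 0.16, 0.17, 0.17, 0.17]
0.67 [0, 0, 0, 0, 0.15, 0.17, 0.17, 0.17, 0.16, 0.16]
0.7 [0, 0, 0, 0, 0.14, 0.17, 0.17, 0.07, 0.16, 0.15]
0.73 [0, 0, 0, 0, 0, 0, 0, 0.16, 0.15, 0.16]
0.76 [0, 0, 0, 0, 0, 0, 0.04, 0.15, 0.16, 0.16]
0.79 [0, 0, 0, 0, 0, 0, 0, 0.15, 0.15, 0]
t 17.32 pos [0.6582 0.0687 0.2445] yaw 96.14 q7 -0.25 tilt 0.05 w 0.0299 F 0.0 | TURN -0.1023 SHIFT [ 0.1769 -0.0321 -0.0006]
```

{"fn": "arm_command", "kwargs": {"targets": [[[0,0,0,0,0,-0.102],[0.03,-0.008,0,0,0,0],[0.035,-0.008,0,0,0,0],[0.035,-0.008,0,0,0,0],[0.03,-0.008,0,0,0,0],[0,0,0,0,0,0],[0,0,0,0,0,0],[0,0,0,0,0,0]]]}}

```text
clock: 18.32
position: [0.6005, 0.1878, 0.2431]
ee_rot: [1.98, 2.439, -0.002]
force: [-0.4, 0.7, 0.9]
width: 0.327
gripper_force: 0.0
```

```bash
python3 - <<'E'
from h import *
d,T=wrist('w6')
v,u=np.mgrid[0:420,0:560];P=np.stack([(u-d['cx'])/d['fx']*d['z_map'],(v-d['cy'])/d['fy']*d['z_map'],d['z_map']],-1)@T[:3,:3].T+T[:3,3]
m=(P[...,2]>.018)&(P[...,2]<.03)&(abs(P[...,0]-.59)<.1)&(abs(P[...,1]-.24)<.08)
c,p,w,h,a=blob(d,m,(0,0,560,420),.024,T);print('stock',p,w,h,a)
hd=np.array([np.cos(np.radians(a)),np.sin(np.radians(a))]); hd*=-np.sign(hd[1])
g=p+.014*hd;print(g,hd)
plan(*g,.07,a)
E
```

```text
stock [0.59573773 0.24371471] 78.64027404785156 13.74216079711914 -77.42787456512451
[0.59878509 0.23005039] [ 0.21766843 -0.97602277]
t 18.38 pos [0.6005 0.1879 0.2433] yaw 101.87 q7 -0.38 tilt 0.05 w 0.0299 F 0.0 | TURN -0.0123 SHIFT [0.0416 0.0076 0.1733]
```

View pics/w6.png

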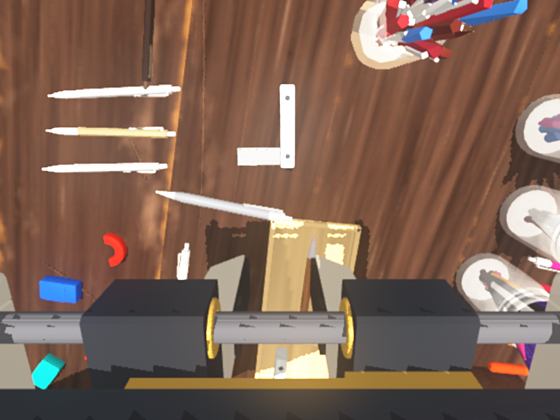

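The right square is at (287,125) with its blade to the left of the image, the nearest cup is at (385,40), and the wooden pen lies in its bay at (310,270). I'll go down carefully.

{"fn": "arm_command", "kwargs": {"targets": [[[0.021,0.004,0,0,0,-0.012],[0.021,0.0036,0.02,0,0,0],[0,0,0.04,0,0,0],[0,0,0.04,0,0,0],[0,0,0.04,0,0,0],[0,0,0.02,0,0,0],[0,0,0.013,0,0,0],[0,0,0,0,0,0],[0,0,0,0,0,0],[0,0,0,0,0,0]]], "jaw": 0.04}}

```text
clock: 19.62
position: [0.5993, 0.2322, 0.0719]
ee_rot: [1.963, 2.452, 0.003]
force: [0.3, -0.1, 0.1]
width: 0.436
gripper_force: 0.0
```

```bash
python3 - <<'E'
from h import *
plan(.5988,.2301,.0275,102.5)
E
```

```text
t 19.62 pos [0.5993 0.2322 0.0719] yaw 102.64 q7 -0.52 tilt 0.11 w 0.0401 F 0.0 | TURN 0.0025 SHIFT [-0.0019 -0.001   0.0444]
```

{"fn": "arm_command", "kwargs": {"targets": [[[-0.001,-0.001,0.02,0,0,0],[0,0,0.015,0,0,0],[0,0,0.0095,0,0,0],[0,0,0,0,0,0],[0,0,0,0,0,0]]]}}

```text
clock: 20.25
position: [0.598, 0.231, 0.0264]
ee_rot: [1.963, 2.453, 0.001]
force: [0.0, 0.1, 1.1]
width: 0.439
gripper_force: 0.0
```

{"fn": "arm_command", "kwargs": {"targets": [[[0,0,0,0,0,0],[0,0,0,0,0,0],[0,0,0,0,0,0],[0,0,0,0,0,0],[0,0,0,0,0,0]]], "jaw": 0.0, "newtons": 30}}

```text
clock: 20.88
position: [0.598, 0.2307, 0.0265]
ee_rot: [1.963, 2.453, 0.001]
force: [-0.4, -0.1, 2.5]
width: 0.148
gripper_force: 30.0
```

{"fn": "arm_command", "kwargs": {"targets": [[[0,0,-0.02,0,0,0],[0,0,-0.04,0,0,0],[0,0,-0.05,0,0,0],[0,0,-0.02,0,0,0],[0,0,0,0,0,0],[0,0,0,0,0,0]]]}}

```text
clock: 21.62
position: [0.5973, 0.2302, 0.1556]
ee_rot: [-1.963, -2.452, 0.002]
force: [-0.6, -1.2, -0.7]
width: 0.15
gripper_force: 30.0
```

```bash
python3 - <<'E'
from h import *
a=np.radians(92.5);yt=np.array([np.cos(a),np.sin(a)]);xt=np.array([np.sin(a),-np.cos(a)])
o=np.array([.5853,-.2757]);bay=o-.033*yt;er=o+.053*yt
# heading -yt, blade right of heading = -xt -> stock at +xt
st=bay+.022*xt;g=st-.014*yt
print('bay',bay,'er',er,'grip',g)
plan(*g,.15,92.5)
E
```

```text
bay [ 0.58673944 -0.30866859] er [ 0.58298817 -0.22275044] grip [ 0.60932917 -0.32169564]
t 21.62 pos [0.5973 0.2302 0.1556] yaw 102.66 q7 -0.47 tilt 0.07 w 0.0138 F 29.999908804893494 | TURN 0.1772 SHIFT [-0.5519 -0.012   0.006 ]
```

{"fn": "arm_command", "kwargs": {"targets": [[[0,0,0,0,0,0.089],[-0.02,0,0,0,0,0.088],[-0.045,-0.001,0,0,0,0],[-0.055,-0.001,0,0,0,0],[-0.055,-0.001,0,0,0,0],[-0.055,-0.001,0,0,0,0],[-0.055,-0.001,0,0,0,0],[-0.055,-0.001,0,0,0,0],[-0.055,-0.001,0,0,0,0],[-0.055,-0.001,0,0,0,0]]]}}

```text
clock: 22.88
position: [0.6103, -0.2207, 0.1546]
ee_rot: [-2.17, -2.268, 0.002]
force: [0.9, -0.3, -1.0]
width: 0.152
gripper_force: 30.0
```

{"fn": "arm_command", "kwargs": {"targets": [[[-0.05,-0.001,0,0,0,0],[-0.04,-0.001,0,0,0,0],[-0.015,0,0.02,0,0,0],[0,0,0.03,0,0,0],[0,0,0.02,0,0,0],[0,0,0,0,0,0],[0,0,0,0,0,0]]]}}

```text
clock: 23.75
position: [0.6146, -0.3235, 0.0868]
ee_rot: [2.171, 2.27, 0.001]
force: [0.9, -0.2, 0.7]
width: 0.151
gripper_force: 30.0
```

```bash
python3 - <<'E'
from h import *
plan(.6093,-.3217,.031,92.5)
wrist('w7')
E
```

```text
t 23.75 pos [ 0.6146 -0.3235  0.0868] yaw 92.57 q7 0.24 tilt 0.05 w 0.0138 F 29.99981850385666 | TURN 0.0012 SHIFT [ 0.002  -0.0053  0.0558]
```

View pics/w7.png

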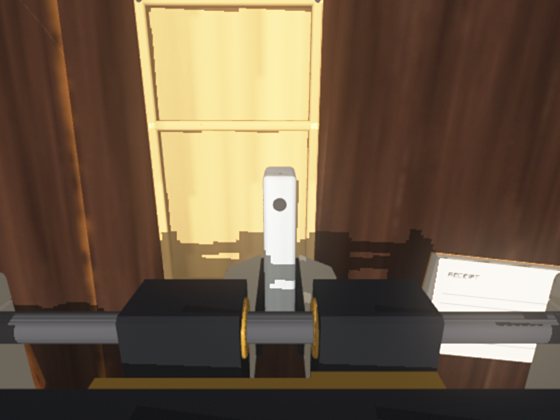

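The stock is over the short tray's larger bay (divider at row 126), and needs about 5 mm of correction toward the robot. I'll apply it and lower.

{"fn": "arm_command", "kwargs": {"targets": [[[0.002,-0.005,0,0,0,0],[0,0,0.02,0,0,0],[0,0,0.02,0,0,0],[0,0,0.01,0,0,0],[0,0,0,0,0,0],[0,0,0,0,0,0],[0,0,0,0,0,0]]]}}

```text
clock: 24.68
position: [0.6094, -0.3225, 0.0369]
ee_rot: [2.171, 2.269, 0.001]
force: [0.1, 0.4, -0.2]
width: 0.151
gripper_force: 30.0
```

```bash
python3 - <<'E'
from h import *
plan(.6093,-.3217,.031,92.5)
E
```

```text
t 24.68 pos [ 0.6094 -0.3225  0.0369] yaw 92.52 q7 0.22 tilt 0.07 w 0.0139 F 29.999898970127106 | TURN 0.0003 SHIFT [ 0.0008 -0.0001  0.0059]
```

{"fn": "arm_command", "kwargs": {"targets": [[[0,0,0.004,0,0,0],[0,0,0.002,0,0,0],[0,0,0,0,0,0],[0,0,0,0,0,0]]]}}

```text
clock: 25.18
position: [0.6089, -0.3223, 0.0305]
ee_rot: [2.172, 2.27, -0.0]
force: [-2.4, 0.2, 4.0]
width: 0.146
gripper_force: 30.0
```

{"fn": "arm_command", "kwargs": {"targets": [[[0,0,0,0,0,0],[0,0,0,0,0,0],[0,0,0,0,0,0]]], "jaw": 0.03}}

```text
clock: 25.55
position: [0.6089, -0.3223, 0.0301]
ee_rot: [-2.172, -2.27, -0.0]
force: [0.4, -0.2, 0.7]
width: 0.324
gripper_force: 0.0
```

{"fn": "arm_command", "kwargs": {"targets": [[[0,0,-0.02,0,0,0],[0,0,-0.05,0,0,0],[0,0,-0.05,0,0,0],[0,0,-0.05,0,0,0],[0,0,0,0,0,0]]]}}

```text
clock: 26.18
position: [0.6116, -0.3229, 0.207]
ee_rot: [2.166, 2.263, 0.006]
force: [0.6, -0.9, -0.8]
width: 0.33
gripper_force: 0.0
```

```bash
python3 - <<'E'
from h import *
plan(.4251,-.0696,.2,70)
E
```

```text
t 26.18 pos [ 0.6116 -0.3229  0.207 ] yaw 92.51 q7 0.28 tilt 0.57 w 0.0302 F 0.0 | TURN 0.3929 SHIFT [ 0.1743 -0.2619  0.0044]
```

{"fn": "arm_command", "kwargs": {"targets": [[[0,0,0,0,0,0.131],[0,0,0,0,0,0.131],[0,0,0,0,0,0.131],[0.02,-0.03,0,0,0,0],[0.031,-0.047,0,0,0,0],[0.031,-0.047,0,0,0,0],[0.031,-0.047,0,0,0,0],[0.031,-0.047,0,0,0,0],[0.028,-0.042,0,0,0,0],[0,0,0,0,0,0]]], "jaw": 0.05}}

```text
clock: 27.42
position: [0.4212, -0.069, 0.2007]
ee_rot: [-2.569, -1.808, 0.001]
force: [0.2, -1.3, 0.2]
width: 0.547
gripper_force: 0.0
```

{"fn": "arm_command", "kwargs": {"targets": [[[0,0,0,0,0,0],[0,0,0,0,0,0]]]}}

```text
clock: 27.68
position: [0.4241, -0.0727, 0.2003]
ee_rot: [2.575, 1.8, 0.0]
force: [0.8, 0.3, -0.5]
width: 0.547
gripper_force: 0.0
```

```bash
python3 - <<'E'
from h import *
d,T=wrist('w8')
hsv=cv2.cvtColor(d['pixels'],cv2.COLOR_RGB2HSV).astype(int);H,S,V=[hsv[...,i] for i in range(3)]
m=(((H<8)|(H>172))&(V>90)&(S>150)).astype(np.uint8)
cs,_=cv2.findContours(m,cv2.RETR_EXTERNAL,cv2.CHAIN_APPROX_NONE)
for c in cs:
    if cv2.contourArea(c)<150: continue
    p=ray(d,c[:,0],.014,T)[:,:2];(x,y),(w,h),a=cv2.minAreaRect((p*1000).astype(np.float32));print(x,y,w,h,a+90*(w<h),c[:,0].min(0),c[:,0].max(0))
plan(.4251,-.0696,.07,70)
t=top('t2');im=np.vstack([cv2.resize(cv2.imread('pics/t2.png'),(560,280)),d['pixels'][:310,:,::-1]]);cv2.imwrite('pics/c3.png',im)
E
```

```text
424.28509521484375 -69.39715576171875 44.61995315551758 25.196874618530273 70.51824188232422 [265 164] [292 210]
433.5125732421875 68.17045593261719 20.10563087463379 38.83681106567383 105.95847511291504 [209  13] [246  58]
t 27.73 pos [ 0.424  -0.0726  0.2002] yaw 69.91 q7 -0.41 tilt 0.01 w 0.05 F 0.0 | TURN -0.0015 SHIFT [0.0032 0.     0.1302]
```

View pics/c3.png

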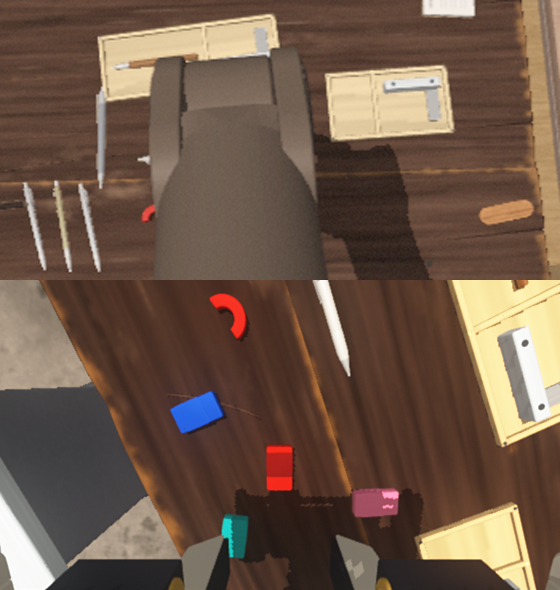

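Both squares and the pen lie in their bays. The red sleeved eraser is at (279,468) in the lower part, the neighbours (turquoise at (235,537), pink at (375,503)) are clear of the fingers, and the size matches. I'll grasp it.

{"fn": "arm_command", "kwargs": {"targets": [[[0.003,0,0.03,0,0,0],[0,0,0.05,0,0,0],[0,0,0.05,0,0,0],[0,0,0.02,0,0,0],[0,0,0,0,0,0],[0,0,0,0,0,0],[0,0,0,0,0,0]]], "jaw": 0.042}}

```text
clock: 28.65
position: [0.4253, -0.0691, 0.0512]
ee_rot: [2.573, 1.801, 0.002]
force: [0.0, 0.3, 0.7]
width: 0.459
gripper_force: 0.0
```

```bash
python3 - <<'E'
from h import *
plan(.4246,-.0695,.0215,70.3)
E
```

```text
t 28.65 pos [ 0.4253 -0.0691  0.0512] yaw 69.98 q7 -0.59 tilt 0.12 w 0.0421 F 0.0 | TURN -0.0056 SHIFT [-0.0006 -0.0006  0.0297]
```

{"fn": "arm_command", "kwargs": {"targets": [[[0,0,0.015,0,0,-0.005],[0,0,0.013,0,0,0],[0,0,0,0,0,0],[0,0,0,0,0,0],[0,0,0,0,0,0]]]}}

```text
clock: 29.28
position: [0.4247, -0.0689, 0.0226]
ee_rot: [2.569, 1.808, 0.001]
force: [-0.6, 0.4, 1.0]
width: 0.459
gripper_force: 0.0
```

{"fn": "arm_command", "kwargs": {"targets": [[[0,0,0,0,0,0],[0,0,0,0,0,0],[0,0,0,0,0,0],[0,0,0,0,0,0]]], "jaw": 0.0, "newtons": 15}}

```text
clock: 29.78
position: [0.4245, -0.0689, 0.0223]
ee_rot: [2.569, 1.808, 0.0]
force: [-1.0, 0.2, 2.4]
width: 0.266
gripper_force: 15.0
```

{"fn": "arm_command", "kwargs": {"targets": [[[0,0,-0.02,0,0,0],[0,0,-0.04,0,0,0],[0,0,-0.05,0,0,0],[0,0,0,0,0,0],[0,0,0,0,0,0]]]}}

```text
clock: 30.4
position: [0.4241, -0.0691, 0.1319]
ee_rot: [2.569, 1.808, -0.0]
force: [0.5, 0.1, -0.7]
width: 0.267
gripper_force: 15.0
```

```bash
python3 - <<'E'
from h import *
plan(.583,-.2228,.13,92.5)
E
```

```text
t 30.4 pos [ 0.4241 -0.0691  0.1319] yaw 70.27 q7 -0.49 tilt 0.02 w 0.0246 F 15.000050067901611 | TURN -0.388 SHIFT [-0.1605  0.1521  0.0019]
```

{"fn": "arm_command", "kwargs": {"targets": [[[0,0,0,0,0,-0.13],[0,0,0,0,0,-0.13],[0,0,0,0,0,-0.128],[-0.02,0.019,0,0,0,0],[-0.033,0.031,0,0,0,0],[-0.033,0.031,0,0,0,0],[-0.033,0.031,0,0,0,0],[-0.028,0.027,0,0,0,0],[-0.0135,0.013,0,0,0,0],[0,0,0,0,0,0]]]}}

```text
clock: 31.65
position: [0.5829, -0.2233, 0.1298]
ee_rot: [-2.172, -2.266, 0.002]
force: [-0.7, 0.5, -0.1]
width: 0.265
gripper_force: 15.0
```

{"fn": "arm_command", "kwargs": {"targets": [[[0,0,0.02,0,0,0],[0,0,0.03,0,0,0],[0,0,0.02,0,0,0],[0,0,0,0,0,0],[0,0,0,0,0,0],[0,0,0,0,0,0]]]}}

```text
clock: 32.4
position: [0.584, -0.2227, 0.0633]
ee_rot: [2.171, 2.269, 0.001]
force: [0.2, -0.0, 0.1]
width: 0.264
gripper_force: 15.0
```

```bash
python3 - <<'E'
from h import *
plan(.583,-.2228,.0265,92.5)
wrist('w9')
E
```

```text
t 32.4 pos [ 0.584  -0.2227  0.0633] yaw 92.52 q7 0.06 tilt 0.1 w 0.0242 F 15.000074207782745 | TURN 0.0003 SHIFT [-0.0001 -0.0011  0.0368]
```

View pics/w9.png

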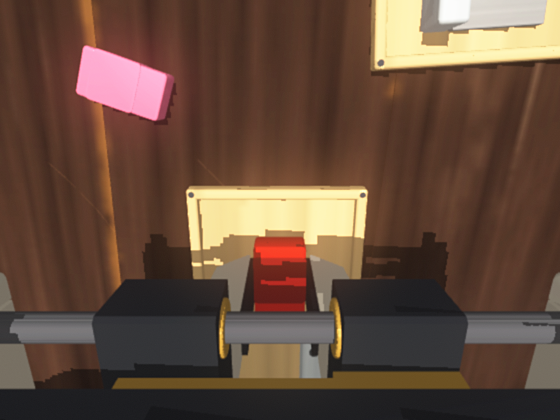

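The eraser is centred over the small bay, with walls at x=190 and 365 and the end wall at row 193. Lowering it.

{"fn": "arm_command", "kwargs": {"targets": [[[0,-0.001,0.015,0,0,0],[0,0,0.015,0,0,0],[0,0,0.005,0,0,0],[0,0,0.0015,0,0,0],[0,0,0,0,0,0],[0,0,0,0,0,0],[0,0,0,0,0,0]]]}}

```text
clock: 33.33
position: [0.5811, -0.2225, 0.0256]
ee_rot: [-2.171, -2.268, 0.003]
force: [-5.6, 1.7, 8.6]
width: 0.267
gripper_force: 15.0
```

{"fn": "arm_command", "kwargs": {"targets": [[[0,0,0,0,0,0],[0,0,0,0,0,0],[0,0,0,0,0,0]]], "jaw": 0.038}}

```text
clock: 33.7
position: [0.5824, -0.2226, 0.0255]
ee_rot: [-2.172, -2.27, -0.0]
force: [1.0, -0.3, -0.0]
width: 0.411
gripper_force: 0.0
```

{"fn": "arm_command", "kwargs": {"targets": [[[0,0,-0.02,0,0,0],[0,0,-0.05,0,0,0],[0,0,-0.05,0,0,0],[0,0,-0.05,0,0,0],[0,0,0,0,0,0]]]}}

```text
clock: 34.33
position: [0.585, -0.2229, 0.2018]
ee_rot: [2.166, 2.264, 0.007]
force: [0.8, 0.4, -0.7]
width: 0.415
gripper_force: 0.0
```

{"fn": "arm_command", "kwargs": {"targets": [[[-0.02,-0.02,-0.02,0,0,0],[-0.04,-0.03,0,0,0,0],[-0.04,-0.03,0,0,0,0],[-0.04,-0.03,0,0,0,0],[-0.04,-0.03,0,0,0,0],[-0.03,-0.02,0,0,0,0],[0,0,0,0,0,0],[0,0,0,0,0,0]]]}}

```text
clock: 35.33
position: [0.4321, -0.4385, 0.2157]
ee_rot: [-2.171, -2.27, -0.001]
force: [0.4, 1.1, -0.2]
width: 0.412
gripper_force: 0.0
```

```bash
python3 - <<'E'
from h import *
plan(.5,-.4,.2,92.5)
d=top('t3');z=d['z_map'];M=R.from_rotvec(d['rotation']).as_matrix()
v,u=np.mgrid[0:420,0:560];P=np.stack([(u-d['cx'])/d['fx']*z,(v-d['cy'])/d['fy']*z,z],-1)@M.T+d['xyz']
for n,(o,a) in {'long':((.6645,.0156),96.1),'short':((.5853,-.2757),92.5)}.items():
    a=np.radians(a);q=P[...,:2]-np.array(o);Y=q@[np.cos(a),np.sin(a)];X=q@[np.sin(a),-np.cos(a)]
    s=(abs(X)<.05)&(abs(Y)<.14 if n=='long' else abs(Y)<.095)&(P[...,2]>.0125)
    print(n,'max z',P[...,2][s].max().round(4))
    nl,lab,st,_=cv2.connectedComponentsWithStats(s.astype(np.uint8))
    for k in range(1,nl):
        if st[k,4]>5: r=lab==k;print('  X',X[r].min().round(3),X[r].max().round(3),'Y',Y[r].min().round(3),Y[r].max().round(3),'z',np.median(P[...,2][r]).round(3))
E
```

```text
t 35.33 pos [ 0.4321 -0.4385  0.2157] yaw 92.55 q7 0.58 tilt 0.05 w 0.0379 F 0.0 | TURN 0.0009 SHIFT [0.0355 0.0696 0.0158]
long max z 0.0328
  X -0.029 -0.009 Y -0.117 -0.038 z 0.027
  X -0.004 0.002 Y -0.009 0.008 z 0.014
  X -0.006 0.003 Y 0.029 0.08 z 0.014
  X -0.004 0.002 Y 0.012 0.025 z 0.014
  X -0.004 0.004 Y 0.079 0.113 z 0.014
  X -0.042 -0.034 Y 0.129 0.139 z 0.014
short max z 0.0328
  X 0.014 0.029 Y -0.073 0.008 z 0.028
  X -0.014 0.011 Y 0.032 0.075 z 0.018
```

View pics/t3.png

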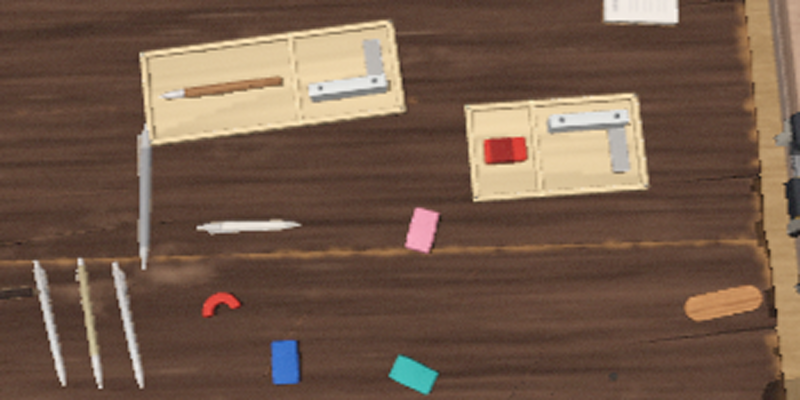

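All four items lie flat in their bays: pen at (222,87), left square at (348,88), eraser at (505,150), right square at (588,122). Their tops are at about 28, 14 and 18 mm, as expected. The arch and the oval have not moved.

```bash
python3 -c "
from cell import arm
print(arm.sign_off())"
```

```text
the job is handed in; nothing more can be done
None
```

Both drawing kits are made up and handed in at about 35 s of the 96 s allowed: each square, the pen and the eraser lies flat in its bay, and the curved eraser and oval were left where they were.

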